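Set out rest blocks on a free repair turntable

TASK

Get the repair turntable ready: slide the yellow rest block along the sloping T-slot rail into the open loading pocket at the rail's end, lift it out there and stand it on the yellow patch of the turntable; also stand the blue block from the bench on the blue patch. Each block stands upright inside its patch, the long side of its foot along the long side of the patch, and is set down gently, not dropped. The turntable spins freely, so do not let it turn, and leave the green block and the other things on the bench where they are.

Things in the scene. Friction and masses are not known exactly. Their poses are not given: they have to be found in the camera images.
- turntable: Round repair turntable, fixed dark foot 190 mm across. Origin: on the bench, on the platter's axis; z up. On it turns a grey-rimmed white platter 280 mm across, its underside 18 mm and its top 30 mm above the bench.
- platter (a joint): Turn of the platter about its upright axis, in rad, 0 as it stands at the start, positive anticlockwise seen from above. Almost frictionless bearing (0.004 N m), no stops, no spring: any sideways push turns it.
- patch_yellow: Painted yellow patch on the platter, flush with its top, 48 (x) x 60 (y) mm. Origin: its middle, at the height of the platter's top (30 mm above the bench), 88 mm from the platter's axis. z up; y, the long way, points radially outward. 
- patch_blue: Painted blue patch on the platter, flush with its top, 48 (x) x 60 (y) mm. Origin: its middle, at the height of the platter's top (30 mm above the bench), 88 mm from the platter's axis. z up; y, the long way, points radially outward. 
- patch_green: Painted green patch on the platter, flush with its top, 48 (x) x 60 (y) mm. Origin: its middle, at the height of the platter's top (30 mm above the bench), 88 mm from the platter's axis. z up; y, the long way, points radially outward. The green block already stands on it.
- yellow_center (a point): Yellow rest block, 64 mm tall, 0.16 kg, bottom-heavy. Upwards: steel foot 32 (x) x 44 (y) x 8 mm, steel neck 14 x 36 x 12 mm, yellow body 34 (x) x 36 (y) x 44 mm with rubber top. Point: middle of the body, 42 mm above the underside. z: block's up; y: along the foot; same after a half turn about z. It starts in the rail's slot, on its floor, axes as the rail's.
- blue_center (a point): Blue rest block, 64 mm tall, 0.16 kg, bottom-heavy. Upwards: steel foot 32 (x) x 44 (y) x 8 mm, steel neck 14 x 36 x 12 mm, blue body 34 (x) x 36 (y) x 44 mm with rubber top. Point: middle of the body, 42 mm above the underside. z: block's up; y: along the foot; same after a half turn about z. At the start it stands on the bench.
- green_center (a point): Green rest block, 64 mm tall, 0.16 kg, bottom-heavy. Upwards: steel foot 32 (x) x 44 (y) x 8 mm, steel neck 14 x 36 x 12 mm, green body 34 (x) x 36 (y) x 44 mm with rubber top. Point: middle of the body, 42 mm above the underside. z: block's up; y: along the foot; same after a half turn about z. It already stands on the green patch and must stay there.
- rail: Fixed aluminium T-slot rail 54 (x) x 260 (y) mm on a stand, level lengthwise, sloping 26 degrees towards -x. Origin: middle of the slot's floor, 75 mm above the bench; y along it, x up the slope, z square out of the floor. Channel 38 mm wide; lips over it 11 to 17 mm above the floor, from y = -62 to 130 mm, leave a 20 mm mouth for the neck. Keep fingertips over 17 mm above the floor.
- pocket (a point): Middle of the floor of the open loading pocket at the rail's -y end (x = 0, y = -93 mm in the rail's frame, same axes): here the channel has no lips, only walls and a black end stop 11 mm high. The yellow block's foot is clear of the lips, so it lifts straight out along z, when its middle is past y = -84 mm in the rail's frame; at the end stop it is at -102 mm.
- bowl_rim (a point): Orange plastic bowl, 90 mm across and 40 mm tall. Point: middle of its rim. Leave it where it is.
- screwdriver_grip (a point): Red-handled screwdriver lying on the bench; point: middle of the handle. Leave it where it is.
- flask_mid (a point): Steel drinking flask, 66 mm across, 150 mm tall, standing. Point: on its axis 75 mm up. Leave it where it is.

How it is judged:
By the outcome, as a careful person would: the job done as asked, in the order asked, and still so for the second after the job is handed in, with the robot touching nothing.
It also fails if it takes over 58 s, if anything falls off the work surface, if the arm or the gripper's body presses on something with over 40 N, if the wrist force passes 120 N, or if a joint passes its speed limit or range.

ROBOT

A 6-joint arm with a two-finger parallel gripper is mounted at the origin on the work surface. World frame = base frame: x ahead of the robot, y to its left, z up, the work surface at z = 0. Lengths are in m, angles in rad, forces in N, time in s.
With the tool pointing down it reaches from about 0.275 to 0.85 m from the base axis. Payload 5.2 kg.
Tool frame: the origin (TCP) lies midway between the tips of the shut fingers; the grasp point (between the pads) lies 19 mm behind it; z points along the fingers, x is the direction in which the jaws open and shut, and the axes are right-handed (so a half turn about z gives the same grasp; the last joint's range is limited). The gripper opens to 85 mm and grips with 20 to 120 N. Pads are 22 mm wide; open, the fingers measure 114 mm over their backs; the gripper's body (76 mm by 85 mm) begins 54 mm behind the grasp point. The pads swing forward as they close: fully open they stand 13 mm farther back than shut.
Start: joints at [-1.356, 0.259, 1.535, -0, 1.348, -0.203], TCP at [0.223, -0.503, 0.231] pointing down, gripper open.
Joint ranges: [-3.14, 3.14], [-0.91, 2.08], [0.19, 2.58], [-1.22, 4.36], [0.22, 2.71], [-3.12, 3.12]. Speed limits (rad/s): [2.57, 2.57, 3.14, 3.14, 3.14, 3.14].

INTERFACE

Orientations are given as a rotation vector (axis times angle).
In Python, from workcell import ctrl, grab_frame, close_job gives the robot as it stands.
- The arm moves only by the shell command python3 -m jog 'ROWS'. ROWS is JSON, one flat list of numbers, 7 for each row, row after row: the shift along the world's x, y, z in m, then the turn, a rotation vector about the world's x, y, z in rad, then the closure, from 0 (fully open) to 1 (shut). A call has 1 to 12 rows; each row is the pose to reach, as a shift and turn from the pose commanded when the call began; what a row does not reach only later rows make up. A row lasts 1/8 s, in which the tool goes at most 62.5 mm and 10.7 degrees, less where a joint would pass 70% of its speed; a pose out of reach is approached as far as the arm can. A call with a gripper value outside its range is refused whole. The fingers move at their own pace and stop on an object; the grip force is fixed at half the most. Time passes only in rows, so rows that repeat a pose let the fingers close. It gives the time, the measured TCP pose, the force and the opening at its end, in the units of the state.
- ctrl.state(): the state, without advancing time (a new reading comes with each control period).
- grab_frame(name): name is "scene" or "side" or "wrist"; returns a dict with "pixels" (480x640x3 uint8, red, green, blue), "depth" (480x640 float32, m along the optical axis (not along the pixel's ray), 0 where there is no reading), "vfov" (degrees; the focal length in pixels is half the picture's height over the tangent of half this angle, whatever the lens; pixels are square), "cx", "cy" (the principal point, pixels), "pose" (4x4, takes a point from camera to world coordinates). Camera axes: x right, y up, looking along -z (the intrinsics and any distortion apply to the point x, -y, -z); pixel columns grow to the right and rows downward; lengths in m; the calibration is good to about 2 mm. A picture is of the moment at which its call begins.
- close_job(): hands the job in, once; it reports no verdict.
The state is a dict: "t": time; "joint_positions": joint angles; "qd": joint speeds; "joint_efforts": joint torques, N m; "position": TCP position; "orientation": TCP orientation; "wrist_force": force on the tool from outside, world axes, zero at the start; "moment": the same for the moment, N m; "gripper_width": finger opening in m.
Only numpy, scipy, OpenCV 4.12 (cv2) and the standard library are available. Lean on these libraries where they do the work, as an engineer would, in place of code of your own. Each camera call takes 0.05 s, during which the arm holds its last target.

## Working session

There is one attempt and no reset: what is moved stays moved. The work goes in short steps, Python scripts to look and compute and a shell command to move; the robot and the scene stay as the last step left them, time stands still between calls to the robot, and variables do not carry over. Pictures are saved under pics/ and viewed, and the job is handed in when it is done.

```bash
ls; mkdir -p pics; cat > h.py <<'E'
import numpy as np, cv2
from workcell import ctrl, grab_frame
def snap(n,tag):
    f=grab_frame(n); cv2.imwrite(f'pics/{tag}.png',f['pixels'][:,:,::-1]); np.savez(f'pics/{tag}.npz',**{k:np.array(v) for k,v in f.items()}); return f
def load(tag): return np.load(f'pics/{tag}.npz')
def P(f,u,v,d=None):
    u=np.asarray(u,float);v=np.asarray(v,float)
    fl=240/np.tan(np.radians(float(f['vfov']))/2)
    if d is None: d=f['depth'][v.astype(int),u.astype(int)]
    x=(u-f['cx'])/fl*d; y=(v-f['cy'])/fl*d
    p=np.stack([x,-y,-d],-1); T=f['pose']; return p@T[:3,:3].T+T[:3,3]
def ray(f,u,v,z):
    a=P(f,u,v,1.0);o=f['pose'][:3,3];d=a-o;return o+d*((z-o[2])/d[...,2:3])
E
python3 - <<'E'
from h import *
for n in ['scene','side','wrist']:
    f=snap(n,n+'0'); print(n,{k:v for k,v in f.items() if k not in('pixels','depth')})
print(ctrl.state())
E
```

```text
pics
scene {'vfov': 47.51564518530168, 'cx': 320.4580908108025, 'cy': 244.4033768941532, 'pose': array([[-0.29972514, -0.79770754,  0.52328531,  1.13252682],
       [ 0.95388382, -0.24112167,  0.1787904 ,  0.17081245],
       [-0.01644702,  0.55274137,  0.83319054,  1.01086218],
       [ 0.        ,  0.        ,  0.        ,  1.        ]])}
side {'vfov': 47.74306633346338, 'cx': 319.3322980192312, 'cy': 236.50701944319326, 'pose': array([[-0.90499462,  0.25801499, -0.33824992,  0.12422619],
       [-0.4250118 , -0.58329047,  0.69219737,  0.83072361],
       [-0.01870066,  0.7701951 ,  0.63753415,  0.85435809],
       [ 0.        ,  0.        ,  0.        ,  1.        ]])}
wrist {'vfov': 70.13662831657335, 'cx': 318.2794606611252, 'cy': 234.3120718095371, 'pose': array([[ 0.40489318,  0.88292748,  0.23769851,  0.28162528],
       [-0.91435758,  0.39194334,  0.10163969, -0.4760857 ],
       [-0.00342387, -0.25849465,  0.96600662,  0.37345353],
       [ 0.        ,  0.        ,  0.        ,  1.        ]])}
{'t': 0.15, 'joint_positions': array([-1.35580597e+00,  2.59144777e-01,  1.53581389e+00, -9.06079112e-06,
        1.34799818e+00, -2.02804219e-01]), 'qd': array([-0.00022999, -0.00295472, -0.00294807,  0.00101483,  0.00013594,
        0.00140226]), 'joint_efforts': array([ 1.94352717e-03, -4.46385241e+01, -2.90819675e+01, -3.01000091e-04,
        8.14318570e-03, -4.36289110e-05]), 'position': array([ 0.22309056, -0.50229117,  0.2306894 ]), 'orientation': array([-2.63303604e+00,  1.71194034e+00,  1.53373244e-03]), 'wrist_force': array([0.85332151, 0.44349279, 0.54761575]), 'moment': array([-0.01432557, -0.01512059, -0.01408579]), 'gripper_width': 0.0850960137722643}
```

View pics/scene0.png

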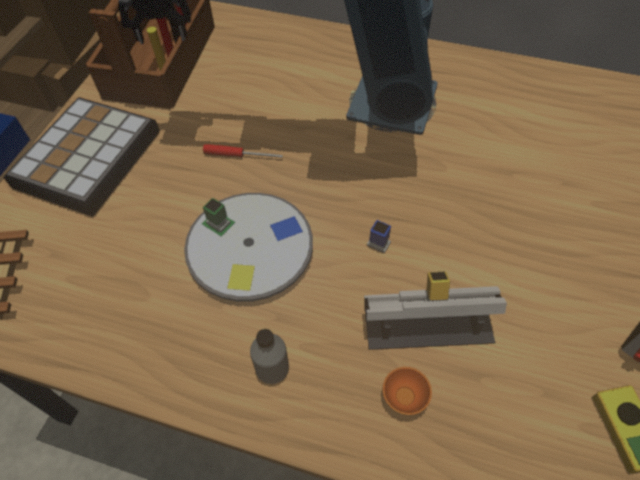

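View pics/side0.png

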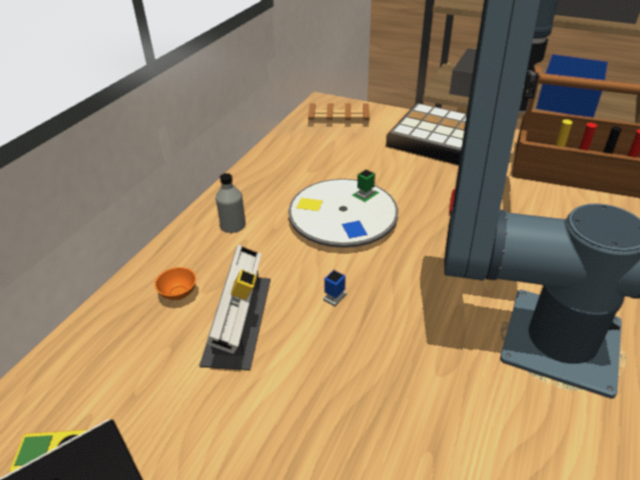

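View pics/wrist0.png

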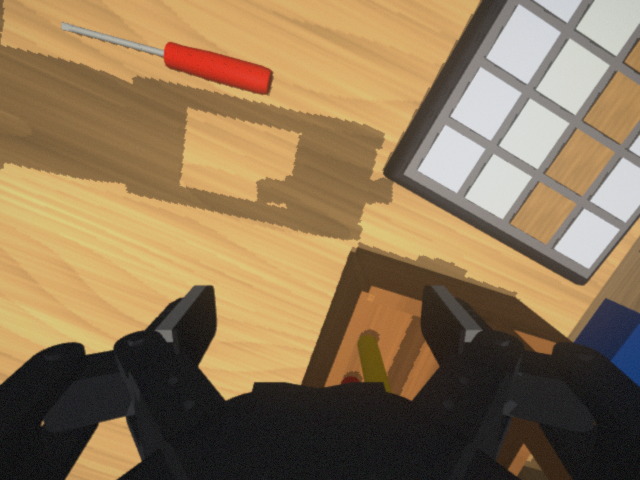

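```bash
python3 - <<'E'
from h import *
a=cv2.imread('pics/scene0.png')[180:350,170:520]; cv2.imwrite('pics/sc1.png',cv2.resize(a,(800,389),interpolation=cv2.INTER_CUBIC))
a=cv2.imread('pics/side0.png')[160:370,190:410]; cv2.imwrite('pics/sd1.png',cv2.resize(a,(628,600),interpolation=cv2.INTER_CUBIC))
for n in ['scene0','side0']:
    f=load(n); hsv=cv2.cvtColor(f['pixels'],cv2.COLOR_RGB2HSV)
    vv,uu=np.mgrid[0:480,0:640]
    W=P(f,uu,vv)
    box=(W[...,0]>.2)&(W[...,0]<.9)&(W[...,1]>-.45)&(W[...,1]<.45)
    for nm,lo,hi,z in [('bluepatch',(105,100,80),(130,255,255),(.02,.04)),('yelpatch',(22,100,100),(34,255,255),(.02,.04)),('grpatch',(40,60,30),(85,255,255),(.02,.04)),
       ('bluebody',(105,60,20),(130,255,255),(.045,.08)),('yelbody',(20,120,80),(34,255,255),(.09,.2)),('bench',(0,0,0),(180,255,255),(-.01,.01)),('platter',(0,0,120),(180,50,255),(.02,.045))]:
        m=(cv2.inRange(hsv,lo,hi)>0)&box&(W[...,2]>z[0])&(W[...,2]<z[1])
        if m.sum()<5: print(n,nm,m.sum());continue
        q=W[m]
        print(n,nm,m.sum(),'mean',q.mean(0).round(4),'zmed',np.median(q[:,2]).round(4), cv2.minAreaRect((q[:,:2]*1000).astype(np.float32)))
E
```

```text
scene0 bluepatch 399 mean [ 0.4983 -0.1253  0.0314] zmed 0.0313 ((496.92633056640625, -125.75233459472656), (44.88740539550781, 56.70789337158203), 41.828311920166016)
scene0 yelpatch 507 mean [ 0.6429 -0.1737  0.0315] zmed 0.0315 ((643.033203125, -173.86956787109375), (60.86418914794922, 45.84861373901367), 12.667126655578613)
scene0 grpatch 108 mean [ 0.5382 -0.2676  0.0317] zmed 0.0315 ((528.14453125, -274.0209045410156), (57.960575103759766, 45.29139709472656), 73.33582305908203)
scene0 bluebody 74 mean [0.4705 0.08   0.0636] zmed 0.0637 ((470.3096618652344, 81.25253295898438), (23.68669319152832, 40.420040130615234), 30.583486557006836)
scene0 yelbody 433 mean [0.6034 0.2175 0.1235] zmed 0.1252 ((594.902099609375, 216.09840393066406), (46.35897445678711, 35.55506896972656), 19.561763763427734)
scene0 bench 101636 mean [0.6066 0.0444 0.0007] zmed 0.0006 ((550.0106201171875, -0.000762939453125), (899.9974975585938, 699.9755249023438), 89.9991683959961)
scene0 platter 8006 mean [ 0.5626 -0.1875  0.0309] zmed 0.0309 ((556.496337890625, -189.81912231445312), (262.86309814453125, 266.
[... 474 characters left out ...]
9025268555, 49.60482406616211), 73.53009796142578)
side0 bluebody 198 mean [0.4547 0.0885 0.058 ] zmed 0.0598 ((456.55419921875, 81.28386688232422), (33.009368896484375, 31.758085250854492), 78.39974212646484)
side0 yelbody 364 mean [0.5853 0.2258 0.119 ] zmed 0.1217 ((553.9505004882812, -21.008148193359375), (532.54833984375, 46.141761779785156), 82.19104766845703)
side0 bench 73936 mean [ 5.130e-01  1.547e-01 -2.000e-04] zmed -0.0004 ((549.986572265625, 0.026458740234375), (899.935546875, 699.9915161132812), 89.99603271484375)
side0 platter 4514 mean [ 0.551  -0.18    0.0296] zmed 0.0296 ((511.1111755371094, -29.029144287109375), (271.52703857421875, 613.4613037109375), 15.260894775390625)
```

```bash
python3 - <<'E'
from h import *
print(0)
E
```

```text
0
```

View pics/sc1.png

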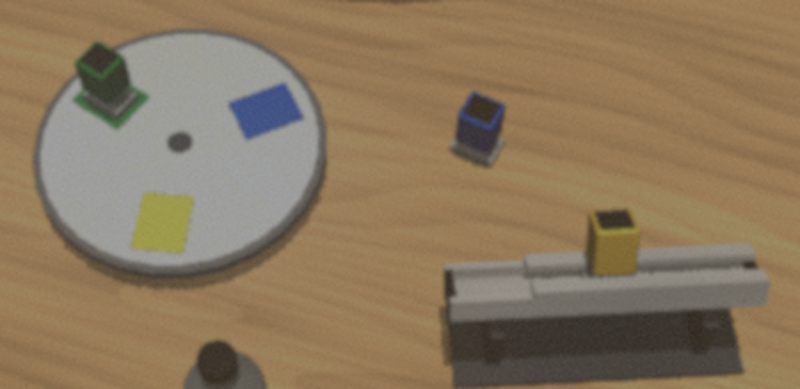

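View pics/sd1.png

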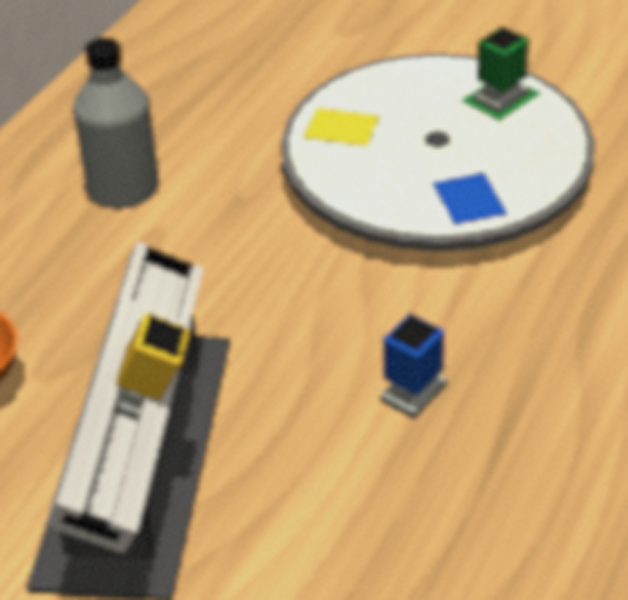

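```bash
python3 - <<'E'
from h import *
for n in ['scene0','side0']:
    f=load(n); hsv=cv2.cvtColor(f['pixels'],cv2.COLOR_RGB2HSV)
    vv,uu=np.mgrid[0:480,0:640]; W=P(f,uu,vv)
    box=(W[...,0]>.45)&(W[...,0]<.75)&(W[...,1]>.0)&(W[...,1]<.42)&(W[...,2]>.055)&(W[...,2]<.15)
    m=box&(hsv[...,1]<70)
    q=W[m]; print(n,len(q), q.min(0),q.max(0))
    best=None;rng=np.random.default_rng(0)
    for i in range(3000):
        a=q[rng.choice(len(q),3,False)]; nn=np.cross(a[1]-a[0],a[2]-a[0]); l=np.linalg.norm(nn)
        if l<1e-6: continue
        nn/=l; nn*=np.sign(nn[2]); 
        if nn[2]<.8: continue
        c=(abs((q-a[0])@nn)<.002).sum()
        if best is None or c>best[0]: best=(c,nn,a[0])
    c,nn,a0=best; inl=abs((q-a0)@nn)<.002; p=q[inl]; ctr=p.mean(0); nn=np.linalg.svd(p-ctr,full_matrices=False)[2][2]; nn*=np.sign(nn[2])
    print(c,'normal',nn,'tilt',np.degrees(np.arccos(nn[2])),'ctr',ctr)
    # frame: y horizontal
    y=np.cross(nn,[-nn[0],-nn[1],0]); 
    y=np.cross([0,0,1],nn); y/=np.linalg.norm(y); x=np.cross(y,nn)
    if x[2]<0: x=-x;
    y=np.cross(nn,x)
    print('x',x,'y',y)
    h=(q-ctr)@nn; X=(q-ctr)@x;Y=(q-ctr)@y
    print('Y',np.percentile(Y,[0,1,50,99,100]),'X lips',np.percentile(X[inl],[0,1,99,100]), 'hist h',np.histogram(h,bins=np.arange(-.03,.03,.003)))
    X0=(X[inl].min()+X[inl].max())/2;Y0=(Y.min()+Y.max())/2
    print('origin est (X,Y mid, 17mm below)',ctr+x*X0+y*Y0-nn*.017)
    # yellow body
    mb=(W[...,0]>.45)&(W[...,0]<.75)&(W[...,1]>.0)&(W[...,1]<.42)&(W[...,2]>.09)&(W[...,2]<.2)&(((W-ctr)@nn)>.006)
    b=W[mb]; print('block',len(b),'x',np.percentile((b-ctr)@x,[1,99])-X0,'y',np.percentile((b-ctr)@y,[1,99])-Y0,'z',np.percentile((b-ctr)@nn,[1,99])+.017)
E
```

```text
scene0 3649 [0.45014391 0.05706977 0.0551743 ] [0.68486757 0.34715701 0.13519815]
1030 normal [-0.40153743 -0.14691282  0.90398247] tilt 25.313413823756136 ctr [0.59935553 0.25119714 0.09284617]
x [0.84894454 0.31060824 0.42756951] y [-0.34359984  0.93911615  0.        ]
Y [-0.16725105 -0.16438974 -0.0467224   0.08933574  0.09395695] X lips [-0.03320771 -0.03181504  0.02419997  0.02640731] hist h (array([  0,  34, 157, 260, 547, 306, 220, 341, 371, 636, 582,  13,   1,
         0,   0,   0,   0,   0,   0]), array([-3.0000000e-02, -2.7000000e-02, -2.4000000e-02, -2.1000000e-02,
       -1.8000000e-02, -1.5000000e-02, -1.2000000e-02, -9.0000000e-03,
       -6.0000000e-03, -3.0000000e-03, -6.9388939e-18,  3.0000000e-03,
        6.0000000e-03,  9.0000000e-03,  1.2000000e-02,  1.5000000e-02,
        1.8000000e-02,  2.1000000e-02,  2.4000000e-02,  2.7000000e-02]))
origin est (X,Y mid, 17mm below) [0.615887   0.2182227  0.07602464]
block 596 x [-0.01826611  0.01548878] y [-0.01260827  0.0228989 ] z [0.02337151 0.066392  ]
side0 2574 [0.4501793  0.05921527 0.0551591 ] [0.68314596 0.34857073 0.
[... 255 characters left out ...]
876895] X lips [-0.03108868 -0.03077627  0.02296131  0.02326767] hist h (array([  1,   3,  48, 181, 491, 143, 105, 156, 160, 518, 581,  30,   0,
         0,   0,   0,   0,   0,   0]), array([-3.0000000e-02, -2.7000000e-02, -2.4000000e-02, -2.1000000e-02,
       -1.8000000e-02, -1.5000000e-02, -1.2000000e-02, -9.0000000e-03,
       -6.0000000e-03, -3.0000000e-03, -6.9388939e-18,  3.0000000e-03,
        6.0000000e-03,  9.0000000e-03,  1.2000000e-02,  1.5000000e-02,
        1.8000000e-02,  2.1000000e-02,  2.4000000e-02,  2.7000000e-02]))
origin est (X,Y mid, 17mm below) [0.61390502 0.21909026 0.07468327]
block 502 x [-0.01879161  0.01445507] y [-0.01113101  0.02530776] z [0.02432272 0.06732269]
```

```bash
python3 - <<'E'
from h import *
from scipy.spatial.transform import Rotation as R
s=ctrl.state(); M=R.from_rotvec(s['orientation']).as_matrix(); print(M.round(3)); print('cam in tool',(M.T@(load('wrist0')['pose'][:3,3]-s['position'])).round(3))
print('tool x az',np.degrees(np.arctan2(M[1,0],M[0,0])))
# better side measure
f=load('side0'); hsv=cv2.cvtColor(f['pixels'],cv2.COLOR_RGB2HSV)
vv,uu=np.mgrid[0:480,0:640]; W=P(f,uu,vv)
box=(W[...,0]>.4)&(W[...,0]<.72)&(W[...,1]>-.34)&(W[...,1]<-.04)&(W[...,2]>.02)&(W[...,2]<.045)
for nm,lo,hi in [('b',(105,100,80),(130,255,255)),('y',(22,100,100),(34,255,255)),('platter',(0,0,0),(180,255,255))]:
    m=box&(cv2.inRange(hsv,lo,hi)>0); q=W[m]; print(nm,m.sum(),cv2.minAreaRect((q[:,:2]*1000).astype(np.float32)),q.mean(0))
# platter rim circle both
for n in ['scene0','side0']:
    f=load(n);W=P(f,uu,vv);m=(W[...,2]>.024)&(W[...,2]<.037)&(W[...,0]>.38)&(W[...,0]<.74)&(W[...,1]>-.36)&(W[...,1]<-.02)
    q=(W[m][:,:2]*1000).astype(np.float32); print(n,cv2.minEnclosingCircle(q))
# blue block top
for n in ['scene0','side0']:
    f=load(n);W=P(f,uu,vv);m=(W[...,2]>.058)&(W[...,2]<.075)&(W[...,0]>.4)&(W[...,0]<.52)&(W[...,1]>.03)&(W[...,1]<.13)
    print(n,m.sum(),cv2.minAreaRect((W[m][:,:2]*1000).astype(np.float32)),W[m].mean(0))
    m=(W[...,2]>.005)&(W[...,2]<.075)&(W[...,0]>.4)&(W[...,0]<.52)&(W[...,1]>.03)&(W[...,1]<.13)
    print(n,m.sum(),cv2.minAreaRect((W[m][:,:2]*1000).astype(np.float32)))
E
```

```text
[[ 0.406 -0.914 -0.   ]
 [-0.914 -0.406  0.001]
 [-0.001 -0.    -1.   ]]
cam in tool [-0.    -0.064 -0.143]
tool x az -66.06200878157036
b 267 ((497.3836669921875, -124.80408477783203), (45.446449279785156, 58.30596923828125), 43.63217544555664) [ 0.49681857 -0.12426412  0.03001777]
y 239 ((641.86376953125, -171.74072265625), (59.11885452270508, 50.20188522338867), 12.673259735107422) [ 0.64155651 -0.17257643  0.03011608]
platter 5788 ((553.6184692382812, -188.93450927734375), (277.3982849121094, 279.1398010253906), 10.43371295928955) [ 0.54891495 -0.17385505  0.02950157]
scene0 ((555.7861938476562, -190.0531768798828), 141.5531768798828)
side0 ((556.0262451171875, -188.7255096435547), 143.74786376953125)
scene0 241 ((459.9939880371094, 76.38984680175781), (36.466651916503906, 37.171939849853516), 80.74844360351562) [0.46288328 0.07676791 0.06422311]
scene0 556 ((459.5167236328125, 79.17257690429688), (93.34056091308594, 111.88522338867188), 87.55219268798828)
side0 218 ((458.3011169433594, 78.64601135253906), (37.58425521850586, 35.09798812866211), 81.23455047607422) [0.45754141 0.08069676 0.06326584]
side0 595 ((458.5179138183594, 77.99822235107422), (45.083229064941406, 36.45389938354492), 80.14473724365234)
```

```bash
cat >> h.py <<'E'
from scipy.spatial.transform import Rotation as Rr
t=np.radians(26); hx=np.array([.9393,.3432,0]); hx/=np.linalg.norm(hx)
RX=np.array([hx[0]*np.cos(t),hx[1]*np.cos(t),np.sin(t)]); RZ=np.array([-hx[0]*np.sin(t),-hx[1]*np.sin(t),np.cos(t)]); RY=np.cross(RZ,RX); RO=np.array([.615,.2187,.0753])
def rail(x,y,z): return RO+RX*x+RY*y+RZ*z
MR=np.stack([-RY,np.cross(-RZ,-RY),-RZ],1)
def down(az):
    a=np.radians(az); x=np.array([np.cos(a),np.sin(a),0]); z=np.array([0,0,-1.]); return np.stack([x,np.cross(z,x),z],1)
def delta(p,M):
    s=ctrl.state(); M0=Rr.from_rotvec(s['orientation']).as_matrix()
    r=Rr.from_matrix(M@M0.T).as_rotvec(); print('t',round(s['t'],2),'d',(p-s['position']).round(4),'rot',r.round(4),'deg',np.degrees(np.linalg.norm(r)).round(1),'j',s['joint_positions'].round(2),'w',round(s['gripper_width'],4),'F',s['wrist_force'].round(1))
E
python3 - <<'E'
from h import *
print(RX,RY,RZ); delta(rail(-.002,.006,.12),MR); delta(rail(-.002,.006,.026),MR)
E
```

```text
[0.84420739 0.30845521 0.43837115] [-3.43187863e-01  9.39266783e-01  2.77555756e-17] [-0.41174746 -0.15044366  0.89879405]
t 0.15 d [ 0.3388  0.708  -0.0484] rot [ 0.1687 -0.4211 -0.0666] deg 26.3 j [-1.36  0.26  1.54 -0.    1.35 -0.2 ] w 0.0851 F [0.9 0.4 0.5]
t 0.15 d [ 0.3775  0.7221 -0.1329] rot [ 0.1687 -0.4211 -0.0666] deg 26.3 j [-1.36  0.26  1.54 -0.    1.35 -0.2 ] w 0.0851 F [0.9 0.4 0.5]
```

```bash
python3 -m jog '[0.025,0.055,0.02,0,0,0,0, 0.05,0.11,0.03,0,0,0,0, 0.08,0.165,0.03,0,0,0,0, 0.105,0.22,0.03,0,0,0,0, 0.13,0.275,0.03,0,0,0,0, 0.155,0.33,0.03,0,0,0,0, 0.18,0.385,0.03,0,0,0,0, 0.21,0.44,0.03,0.03,-0.08,-0.01,0, 0.235,0.495,0.03,0.06,-0.16,-0.02,0, 0.26,0.55,0.03,0.10,-0.25,-0.04,0, 0.29,0.605,0.02,0.135,-0.34,-0.05,0, 0.315,0.655,0.01,0.169,-0.421,-0.067,0]'; python3 - <<'E'
from h import *
delta(rail(-.002,.006,.12),MR)
E
```

```text
t: 1.65
position: [0.5388, 0.1541, 0.2415]
orientation: [-2.248, 1.574, -0.367]
wrist_force: [0.6, -0.3, -0.5]
gripper_width: 0.0851
t 1.65 d [ 0.0231  0.0515 -0.0593] rot [-0.0007  0.0036  0.0014] deg 0.2 j [-0.03  0.01  1.89  0.22  0.82  1.08] w 0.0851 F [ 0.6 -0.3 -0.5]
```

```bash
python3 -m jog '[0.012,0.026,-0.03,0,0,0,0, 0.023,0.0515,-0.059,0,0.003,0.001,0, 0.023,0.0515,-0.059,0,0.003,0.001,0]'; python3 - <<'E'
from h import *
f=snap('wrist','w1'); delta(rail(-.002,.006,.026),MR)
E
```

```text
t: 2.02
position: [0.5593, 0.2052, 0.1791]
orientation: [-2.259, 1.575, -0.354]
wrist_force: [-0.6, -0.5, 0.2]
gripper_width: 0.0853
t 2.08 d [ 0.0403  0.0154 -0.0831] rot [ 0.0014 -0.0061 -0.0021] deg 0.4 j [0.1  0.15 1.9  0.18 0.66 1.2 ] w 0.0854 F [-0.  -0.4  1. ]
```

View pics/w1.png

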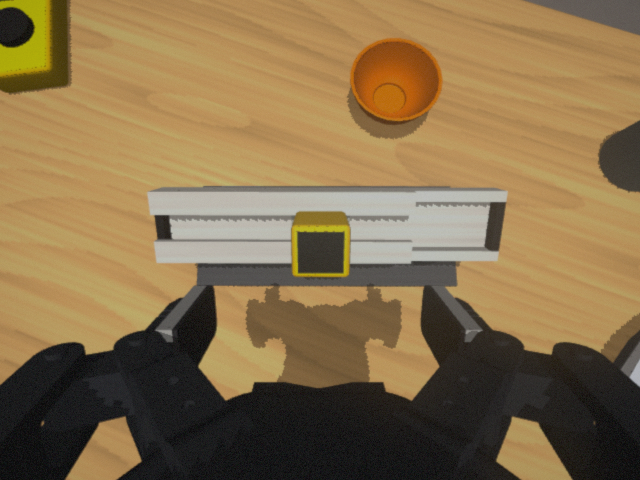

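```bash
python3 - <<'E'
from h import *
f=load('w1'); vv,uu=np.mgrid[0:480,0:640]; W=P(f,uu,vv); q=W-RO
r=np.stack([q@RX,q@RY,q@RZ],-1)
m=(abs(r[...,2]-.064)<.006)&(abs(r[...,0])<.04)&(abs(r[...,1])<.06)&(vv<300)
b=r[m];print(m.sum(),np.percentile(b,[1,50,99],axis=0), cv2.minAreaRect((b[:,:2]*1000).astype(np.float32)))
m=(abs(r[...,2]-.017)<.005)&(abs(r[...,0])<.05)&(abs(r[...,1])<.18)&(vv<300)
b=r[m];print(m.sum(),np.percentile(b,[0.3,50,99.7],axis=0), cv2.minAreaRect((b[:,:2]*1000).astype(np.float32)))
E
```

```text
3160 [[-0.02113308 -0.01172421  0.05966413]
 [-0.00333859  0.00582184  0.06561147]
 [ 0.01139806  0.02328525  0.06725458]] ((-4.950827598571777, 5.805112838745117), (36.05762481689453, 33.41204071044922), 89.936279296875)
12583 [[-0.02979822 -0.12961291  0.01202836]
 [ 0.00956547  0.03476407  0.01820521]
 [ 0.02423842  0.12920254  0.02016479]] ((-3.1211299896240234, -0.2218017578125), (260.3994140625, 54.87107467651367), 89.9573974609375)
```

```bash
python3 -m jog '[0.010,0.004,-0.022,0.001,-0.004,-0.002,0, 0.020,0.0075,-0.043,0.001,-0.006,-0.002,0, 0.030,0.011,-0.063,0.001,-0.006,-0.002,0, 0.039,0.015,-0.0825,0.001,-0.006,-0.002,0, 0.039,0.015,-0.0825,0.001,-0.006,-0.002,0]'; python3 - <<'E'
from h import *
f=snap('wrist','w2'); snap('side','s2');delta(rail(-.003,.006,.026),MR)
a=cv2.imread('pics/s2.png')[160:370,190:410]; cv2.imwrite('pics/s2c.png',cv2.resize(a,(628,600),interpolation=cv2.INTER_CUBIC))
E
```

```text
t: 2.7
position: [0.6003, 0.2178, 0.0997]
orientation: [-2.248, 1.577, -0.366]
wrist_force: [-0.9, 0.0, 0.0]
gripper_width: 0.0856
t 2.8 d [-0.0009  0.0014 -0.0038] rot [-0.0002  0.0044  0.0026] deg 0.3 j [0.12 0.32 1.91 0.22 0.47 1.17] w 0.0853 F [-0.4  0.6  0.5]
```

View pics/w2.png

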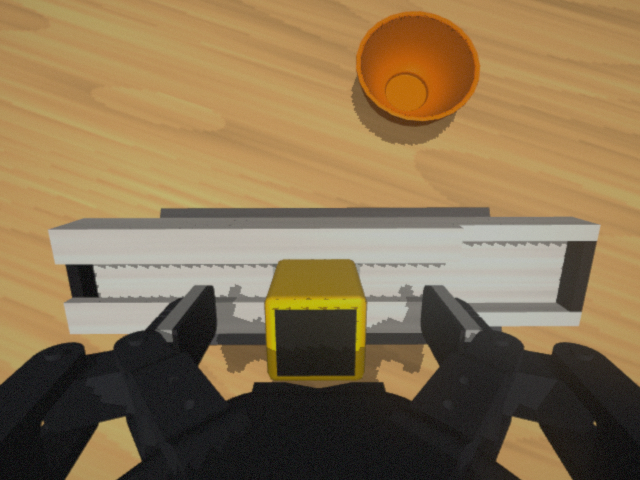

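View pics/s2c.png

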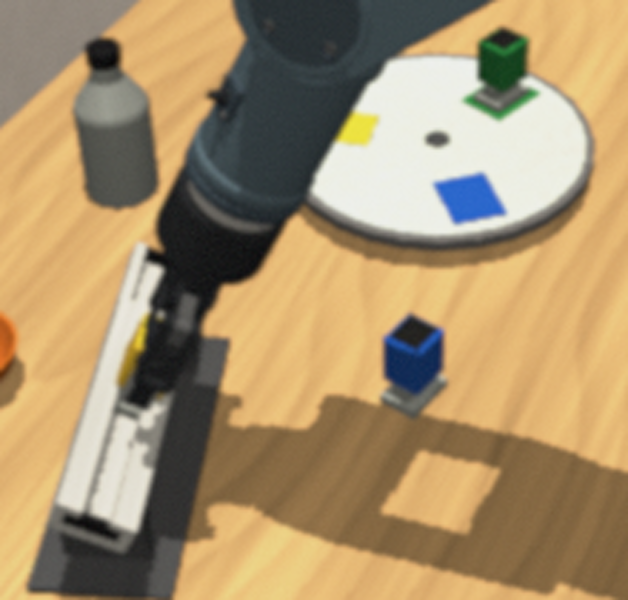

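```bash
python3 -m jog '[-0.001,0.0014,-0.003,0,0.003,0.002,0, -0.001,0.0014,-0.003,0,0.003,0.002,0.5, -0.001,0.0014,-0.003,0,0.003,0.002,1, -0.001,0.0014,-0.003,0,0.003,0.002,1, -0.001,0.0014,-0.003,0,0.003,0.002,1, -0.001,0.0014,-0.003,0,0.003,0.002,1, -0.001,0.0014,-0.003,0,0.003,0.002,1]'; python3 - <<'E'
from h import *
f=snap('wrist','w3'); delta(rail(-.003,.006,.026),MR); print(ctrl.state()['moment']); print(-RY*.1)
E
```

```text
t: 3.68
position: [0.5993, 0.2202, 0.0973]
orientation: [-2.251, 1.574, -0.364]
wrist_force: [-3.4, -1.2, 5.5]
gripper_width: 0.0355
t 3.73 d [ 0.0004 -0.0007  0.0001] rot [-0.0002  0.0007 -0.0002] deg 0.0 j [0.12 0.33 1.91 0.22 0.47 1.16] w 0.0353 F [-3.3 -1.5  5.4]
[-0.11354085  0.28204437  0.0064551 ]
[ 3.43187863e-02 -9.39266783e-02 -2.77555756e-18]
```

View pics/w3.png

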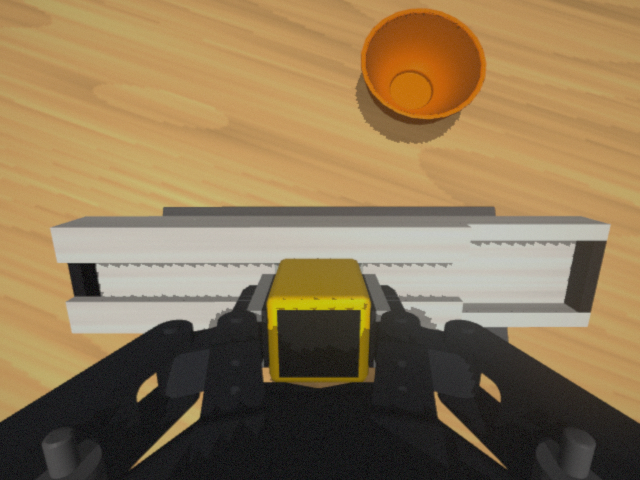

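```bash
python3 -m jog '[0.0012,-0.0038,0.0005,0,0,0,1, 0.0032,-0.0094,0.0005,0,0,0,1, 0.0067,-0.0188,0.0005,0,0,0,1, 0.0101,-0.0282,0.0005,0,0,0,1, 0.0135,-0.0376,0.0005,0,0,0,1, 0.017,-0.047,0.0005,0,0,0,1]'; python3 - <<'E'
from h import *
delta(rail(-.003,-.094,.026),MR)
E
```

```text
t: 4.47
position: [0.6166, 0.1724, 0.0974]
orientation: [-2.251, 1.574, -0.364]
wrist_force: [1.9, 2.4, -0.6]
gripper_width: 0.0353
t 4.47 d [ 0.0174 -0.0468 -0.    ] rot [-0.0002  0.0003  0.0002] deg 0.0 j [0.02 0.33 1.9  0.31 0.49 1.  ] w 0.0353 F [ 1.9  2.4 -0.6]
```

```bash
python3 -m jog '[0.0034,-0.0094,0,0,0,0,1, 0.0067,-0.0188,0,0,0,0,1, 0.0101,-0.0282,0,0,0,0,1, 0.0135,-0.0376,0,0,0,0,1, 0.0172,-0.047,0,0,0,0,1, 0.0172,-0.047,0,0,0,0,1]'; python3 - <<'E'
from h import *
f=snap('wrist','w4');delta(rail(-.003,-.094,.026),MR);print(RZ*.1)
E
```

```text
t: 5.22
position: [0.634, 0.1247, 0.0973]
orientation: [-2.251, 1.575, -0.365]
wrist_force: [2.6, 0.1, -0.6]
gripper_width: 0.0356
t 5.28 d [0.0001 0.0005 0.    ] rot [0.0009 0.0008 0.0009] deg 0.1 j [-0.08  0.35  1.89  0.37  0.52  0.85] w 0.0355 F [ 2.2 -0.1 -0.7]
[-0.04117475 -0.01504437  0.0898794 ]
```

View pics/w4.png

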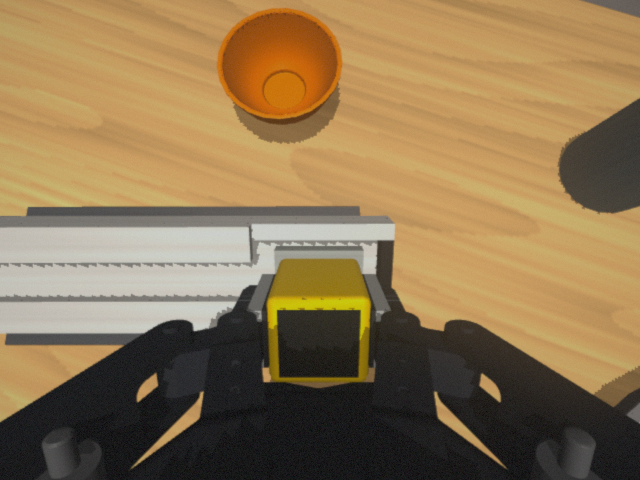

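```bash
python3 -m jog '[-0.0021,-0.0008,0.0045,0,0,0,1, -0.0062,-0.0023,0.0135,0,0,0,1, -0.0103,-0.0038,0.0225,0,0,0,1, -0.0165,-0.006,0.036,0,0,0,1, -0.0247,-0.009,0.054,0,0,0,1, -0.033,-0.012,0.072,0,0,0,1, -0.041,-0.015,0.09,0,0,0,1, -0.041,-0.015,0.09,0,0,0,1]'; python3 - <<'E'
from h import *
f=snap('wrist','w5');snap('side','s5')
# target: block center over patch; tcp height offset tcp->underside .026
delta(np.array([.6422,-.1717,.030+.026+.06]),down(11.7))
# block in tool frame
s=ctrl.state();M=Rr.from_rotvec(s['orientation']).as_matrix();vv,uu=np.mgrid[0:480,0:640];q=(P(f,uu,vv)-s['position'])@M
m=(abs(q[...,2]+.038)<.006)&(abs(q[...,0])<.017)&(abs(q[...,1])<.05);print(m.sum(),np.percentile(q[m],[1,50,99],axis=0))
E
```

```text
t: 6.28
position: [0.5925, 0.111, 0.1894]
orientation: [-2.25, 1.573, -0.367]
wrist_force: [0.7, -0.1, -2.1]
gripper_width: 0.0355
t 6.38 d [ 0.0502 -0.2829 -0.0713] rot [-0.4316  0.2404  1.3983] deg 85.0 j [-0.12  0.15  1.88  0.31  0.72  0.91] w 0.0351 F [ 0.1  0.1 -1.3]
9165 [[-1.66056012e-02 -1.59149933e-02 -4.27670008e-02]
 [ 6.99821112e-05 -2.74971935e-03 -4.12572476e-02]
 [ 1.65893789e-02  1.65721022e-02 -3.27962509e-02]]
```

View pics/w5.png

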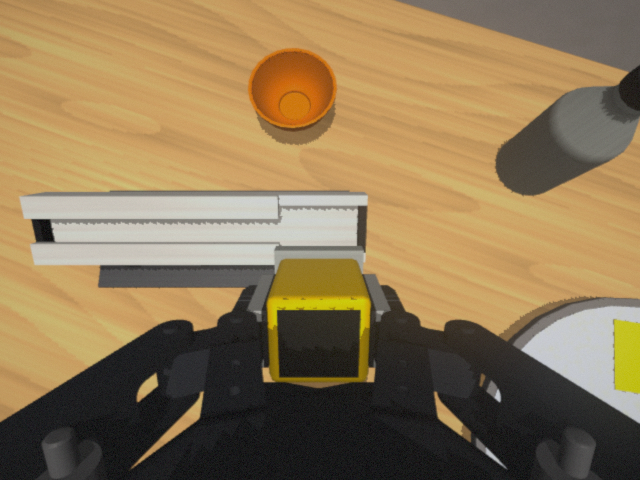

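View pics/s5.png

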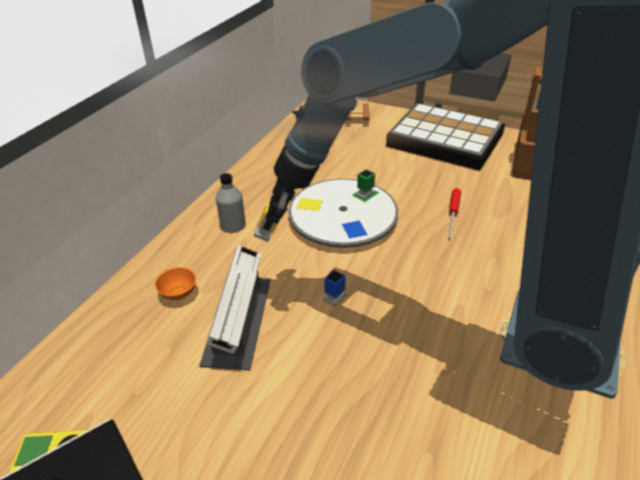

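```bash
python3 - <<'E'
from h import *
vv,uu=np.mgrid[0:480,0:640]
for n in ['scene0','side0','s5']:
    f=load(n);W=P(f,uu,vv);m=(W[...,2]>.05)&(W[...,2]<.17)&(W[...,0]>.66)&(W[...,0]<.95)&(W[...,1]>-.25)&(W[...,1]<.07)
    m&=~((W[...,0]<.69)&(W[...,1]>0))
    print(n,m.sum(),np.percentile(W[m],[1,50,99],axis=0).round(3).tolist())
# slerp waypoints
s=ctrl.state();M0=Rr.from_rotvec(s['orientation']).as_matrix();r=Rr.from_matrix(down(11.7)@M0.T).as_rotvec()
for k in range(1,11): print(k,(r*k/10).round(3))
E
```

```text
scene0 1340 [[0.775, -0.077, 0.052], [0.812, -0.041, 0.105], [0.832, -0.017, 0.153]]
side0 904 [[0.765, -0.065, 0.051], [0.786, -0.033, 0.097], [0.82, -0.014, 0.151]]
s5 901 [[0.765, -0.065, 0.051], [0.786, -0.034, 0.097], [0.82, -0.015, 0.151]]
1 [-0.043  0.024  0.14 ]
2 [-0.086  0.048  0.28 ]
3 [-0.129  0.072  0.419]
4 [-0.173  0.096  0.559]
5 [-0.216  0.12   0.699]
6 [-0.259  0.144  0.839]
7 [-0.302  0.168  0.979]
8 [-0.345  0.192  1.119]
9 [-0.388  0.216  1.258]
10 [-0.432  0.24   1.398]
```

```bash
python3 -m jog '[0.005,-0.02,0.005,-0.043,0.024,0.14,1, 0.01,-0.055,0.01,-0.086,0.048,0.28,1, 0.015,-0.09,0.01,-0.129,0.072,0.419,1, 0.02,-0.125,0.01,-0.173,0.096,0.559,1, 0.025,-0.16,0.01,-0.216,0.12,0.699,1, 0.03,-0.195,0.01,-0.259,0.144,0.839,1, 0.035,-0.225,0.01,-0.302,0.168,0.979,1, 0.04,-0.255,0.01,-0.345,0.192,1.119,1, 0.046,-0.275,0,-0.388,0.216,1.258,1, 0.05,-0.283,-0.02,-0.432,0.24,1.398,1, 0.05,-0.283,-0.03,-0.432,0.24,1.398,1, 0.05,-0.283,-0.03,-0.432,0.24,1.398,1]'; python3 - <<'E'
from h import *
f=snap('wrist','w6');snap('scene','c6');snap('side','s6')
delta(np.array([.6422,-.1717,.030+.026]),down(11.7))
a=cv2.imread('pics/c6.png')[180:350,170:420]; cv2.imwrite('pics/c6c.png',cv2.resize(a,(800,544),interpolation=cv2.INTER_CUBIC))
a=cv2.imread('pics/s6.png')[130:280,220:440]; cv2.imwrite('pics/s6c.png',cv2.resize(a,(800,545),interpolation=cv2.INTER_CUBIC))
E
```

```text
t: 7.88
position: [0.6414, -0.1709, 0.1553]
orientation: [-3.123, -0.316, 0.004]
wrist_force: [0.4, 0.6, -2.0]
gripper_width: 0.0353
t 8.03 d [-0.0003  0.     -0.1021] rot [-0.      0.0017  0.0015] deg 0.1 j [-0.43  0.51  1.34  0.    1.29 -0.63] w 0.0355 F [ 0.5 -0.3 -1. ]
```

View pics/w6.png

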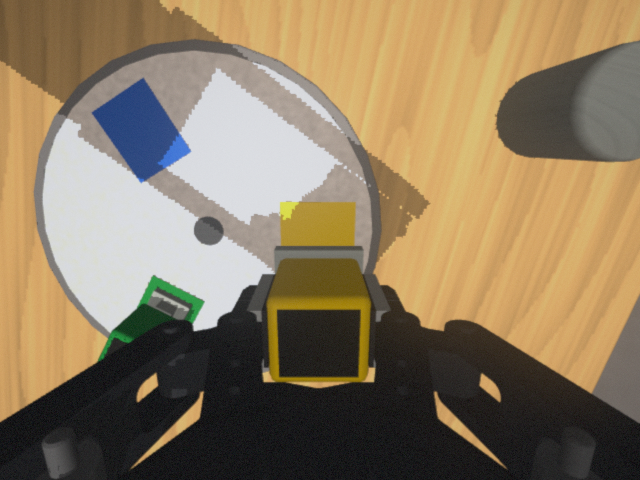

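View pics/c6c.png

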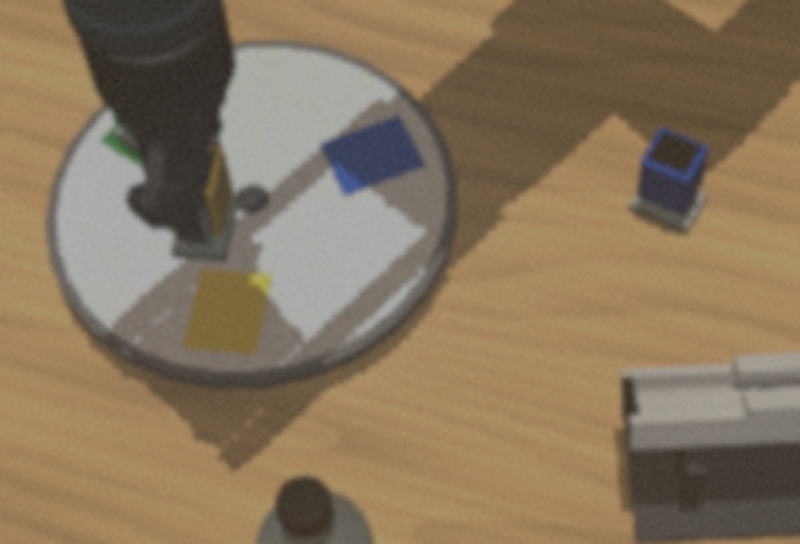

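View pics/s6c.png

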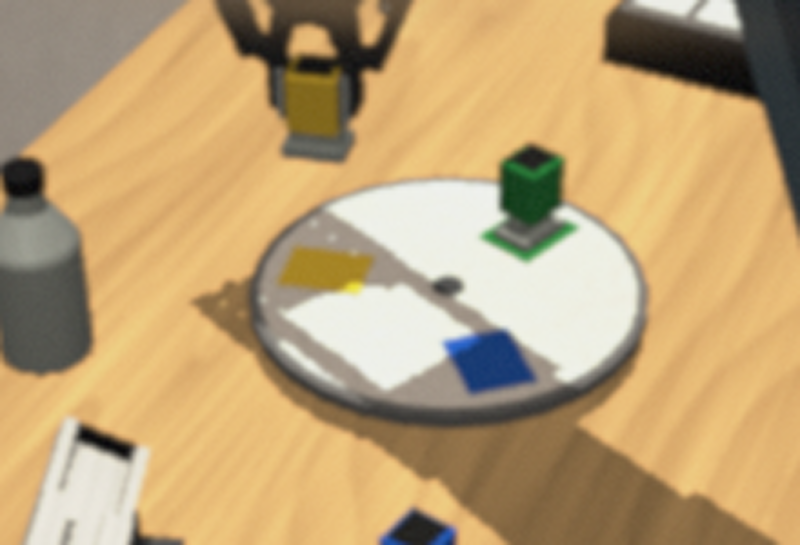

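```bash
python3 -m jog '[0,0,-0.02,0,0,0,1, 0,0,-0.045,0,0,0,1, 0,0,-0.065,0,0.001,0.001,1, 0,0,-0.08,0,0.001,0.001,1, 0,0,-0.090,0,0.001,0.001,1, 0,0,-0.09,0,0.001,0.001,1]'; python3 - <<'E'
from h import *
f=snap('wrist','w7');snap('scene','c7');snap('side','s7')
delta(np.array([.6422,-.1717,.030+.026]),down(11.7))
a=cv2.imread('pics/c7.png')[200:320,170:330]; cv2.imwrite('pics/c7c.png',cv2.resize(a,(800,600),interpolation=cv2.INTER_CUBIC))
a=cv2.imread('pics/s7.png')[130:280,220:440]; cv2.imwrite('pics/s7c.png',cv2.resize(a,(800,545),interpolation=cv2.INTER_CUBIC))
E
```

```text
t: 8.78
position: [0.6421, -0.1717, 0.067]
orientation: [-3.125, -0.321, 0.002]
wrist_force: [0.1, 0.3, -1.4]
gripper_width: 0.0351
t 8.93 d [-0.0008  0.0003 -0.0122] rot [ 0.0007  0.0009 -0.0008] deg 0.1 j [-0.43  0.6   1.43 -0.    1.11 -0.63] w 0.0356 F [-0.4  0.2 -1.7]
```

View pics/w7.png

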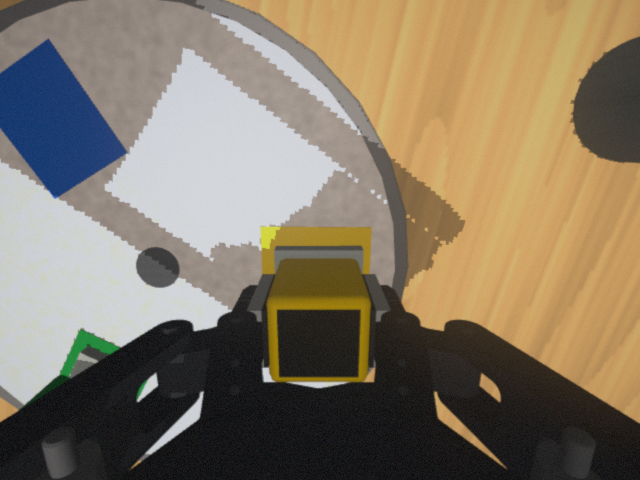

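View pics/c7c.png

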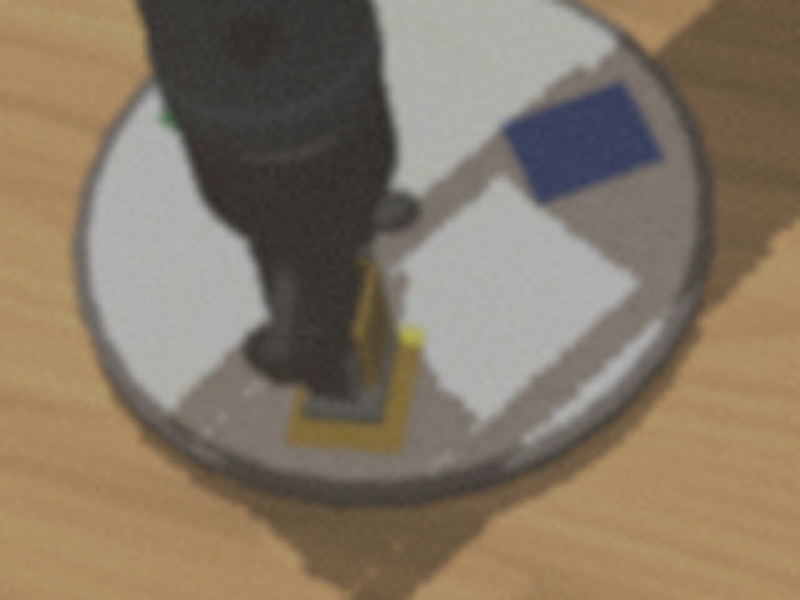

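View pics/s7c.png

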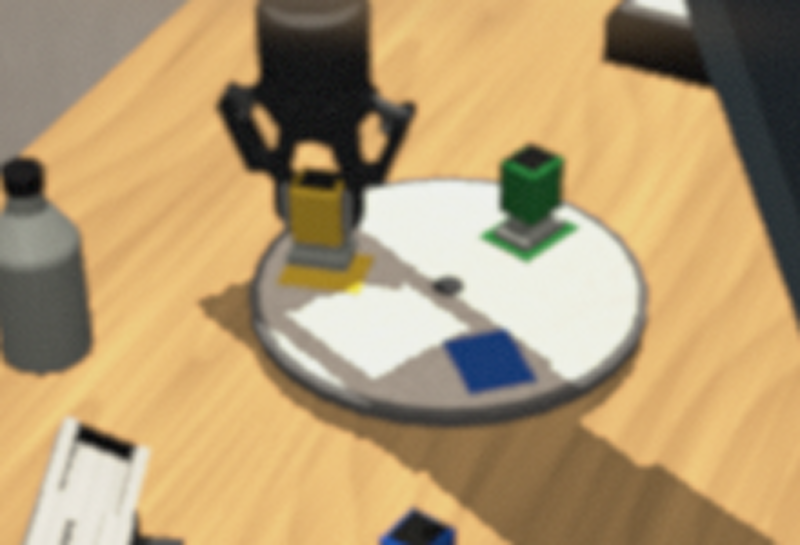

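```bash
python3 - <<'E'
from h import *
f=load('w7')
M=down(11.7);s=ctrl.state()
for u,v in [(300,226),(340,226),(300,232),(340,232),(266,240),(366,240),(300,249),(340,249),(300,254),(340,254),(277,253),(360,253)]:
    p=P(f,u,v); print(u,v,p.round(4),((p-s['position'])@M).round(4))
E
python3 - <<'E'
from h import *
a=cv2.imread('pics/w7.png')[215:305,240:400]; cv2.imwrite('pics/w7c.png',cv2.resize(a,(800,450),interpolation=cv2.INTER_NEAREST))
E
```

```text
300 226 [ 0.6266 -0.1519  0.0312] [-0.012  -0.0231  0.0371]
340 226 [ 0.6477 -0.1476  0.0307] [ 0.0095 -0.023   0.0375]
300 232 [ 0.6272 -0.1554  0.0304] [-0.0121 -0.0195  0.0378]
340 232 [ 0.6483 -0.1507  0.0315] [ 0.0095 -0.0198  0.0368]
266 240 [ 0.61   -0.1633  0.0311] [-0.0306 -0.0152  0.0371]
366 240 [ 0.663  -0.1521  0.0319] [ 0.0236 -0.0155  0.0363]
300 249 [ 0.6289 -0.1591  0.0486] [-0.0112 -0.0156  0.0196]
340 249 [ 0.6483 -0.1553  0.0479] [ 0.0086 -0.0153  0.0204]
300 254 [ 0.6294 -0.1609  0.0508] [-0.0111 -0.0137  0.0174]
340 254 [ 0.6487 -0.1574  0.0493] [ 0.0086 -0.0132  0.0189]
277 253 [ 0.6181 -0.1634  0.0487] [-0.0226 -0.0135  0.0196]
360 253 [ 0.6582 -0.1548  0.0497] [ 0.0184 -0.0138  0.0186]
```

View pics/w7c.png

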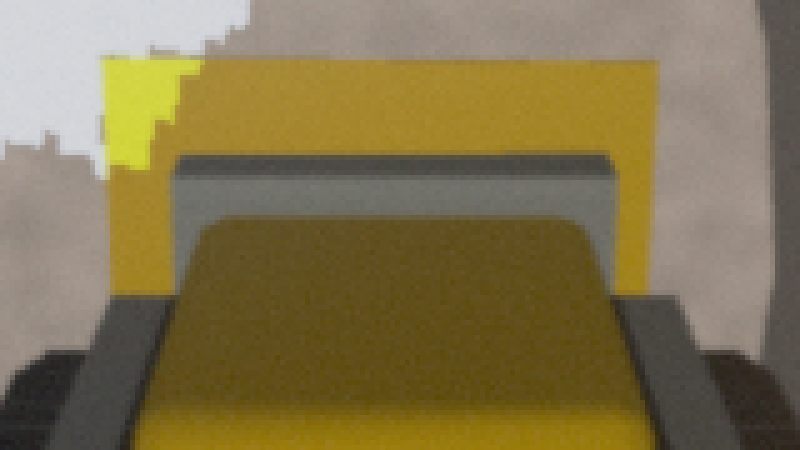

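```bash
python3 -m jog '[0,0,-0.004,0,0,0,1, 0,0,-0.0075,0,0,0,1, 0,0,-0.0085,0,0,0,1, 0,0,-0.0085,0,0,0,1]';  python3 -m jog '[0,0,-0.0008,0,0,0,1, 0,0,-0.0008,0,0,0,1]'; python3 -m jog '[0,0,-0.0008,0,0,0,1, 0,0,-0.0008,0,0,0,1]'
```

```text
t: 9.43
position: [0.6423, -0.1717, 0.0586]
orientation: [-3.125, -0.321, 0.001]
wrist_force: [0.4, 0.4, -1.3]
gripper_width: 0.0352
t: 9.68
position: [0.6424, -0.1718, 0.058]
orientation: [-3.125, -0.322, 0.001]
wrist_force: [0.5, -0.3, -2.2]
gripper_width: 0.0353
t: 9.93
position: [0.6424, -0.1718, 0.0572]
orientation: [-3.125, -0.321, 0.001]
wrist_force: [-0.5, 0.6, -2.4]
gripper_width: 0.0356
```

```bash
for i in 1 2; do :; done; python3 -m jog '[0,0,-0.0008,0,0,0,1, 0,0,-0.0008,0,0,0,1]';  python3 -m jog '[0,0,-0.0008,0,0,0,1, 0,0,-0.0008,0,0,0,1]'
```

```text
t: 10.18
position: [0.6423, -0.1717, 0.0563]
orientation: [-3.125, -0.321, 0.001]
wrist_force: [0.4, 0.2, -1.0]
gripper_width: 0.0351
t: 10.42
position: [0.6424, -0.1718, 0.0555]
orientation: [-3.125, -0.321, 0.001]
wrist_force: [0.5, 0.2, -2.3]
gripper_width: 0.0349
```

```bash
python3 -m jog '[0,0,-0.0008,0,0,0,1, 0,0,-0.0008,0,0,0,1]';  python3 -m jog '[0,0,-0.0006,0,0,0,1, 0,0,-0.0006,0,0,0,1]'
```

```text
t: 10.68
position: [0.6425, -0.172, 0.0555]
orientation: [3.125, 0.321, -0.0]
wrist_force: [-0.6, -0.2, 4.1]
gripper_width: 0.0351
t: 10.92
position: [0.6426, -0.1722, 0.0555]
orientation: [3.124, 0.321, 0.0]
wrist_force: [-2.2, -0.3, 8.2]
gripper_width: 0.0351
```

```bash
python3 -m jog '[0,0,0.0006,0,0,0,1, 0,0,0.0006,0,0,0,0.45, 0,0,0.0006,0,0,0,0.3, 0,0,0.0006,0,0,0,0.2, 0,0,0.0006,0,0,0,0.2]'; python3 - <<'E'
from h import *
f=snap('wrist','w8');delta(np.array([.6422,-.1717,.15]),down(11.7))
E
```

```text
t: 11.55
position: [0.6423, -0.1717, 0.0546]
orientation: [-3.125, -0.321, 0.001]
wrist_force: [-0.2, -0.4, 0.2]
gripper_width: 0.0686
t 11.6 d [-0.0002  0.      0.0953] rot [-0.0001 -0.0007 -0.0008] deg 0.1 j [-0.43  0.61  1.44 -0.    1.09 -0.63] w 0.0682 F [ 0.6 -0.3 -0.4]
```

View pics/w8.png

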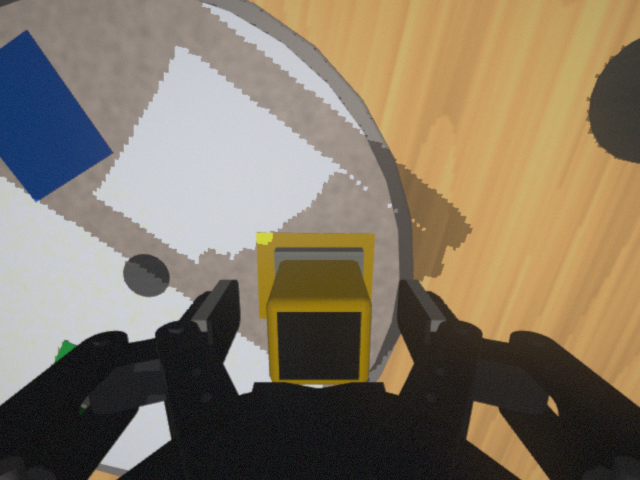

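```bash
python3 -m jog '[0,0,0.02,0,0,0,0.2, 0,0,0.05,0,0,0,0.1, 0,0,0.09,0,0,0,0, 0,0,0.115,0,0,-0.1,0, -0.02,0.03,0.12,0,0,-0.28,0, -0.05,0.07,0.12,0,0,-0.46,0, -0.08,0.11,0.12,0,0,-0.64,0, -0.11,0.15,0.12,0,0,-0.82,0, -0.14,0.19,0.12,0,0,-1.0,0, -0.17,0.23,0.12,0,0,-1.18,0, -0.183,0.249,0.12,0,0,-1.36,0, -0.183,0.249,0.12,0,0,-1.54,0]'; python3 -m jog '[0,0,0,0,0,-0.18,0, 0,0,0,0,0,-0.4,0, 0,0,0,0,0,-0.41,0,0,0,0,0,0,-0.41,0]'; python3 - <<'E'
from h import *
f=snap('wrist','w9');snap('scene','c9');snap('side','s9');delta(np.array([.459,.0775,.026]),down(-100))
vv,uu=np.mgrid[0:480,0:640];W=P(f,uu,vv)
for lo,hi in [(.058,.075),(.004,.014),(.004,.075)]:
    m=(W[...,2]>lo)&(W[...,2]<hi)&(abs(W[...,0]-.459)<.045)&(abs(W[...,1]-.0775)<.045)&(vv<300); print(m.sum(),cv2.minAreaRect((W[m][:,:2]*1000).astype(np.float32)))
a=cv2.imread('pics/c9.png')[180:350,170:520]; cv2.imwrite('pics/c9c.png',cv2.resize(a,(800,389),interpolation=cv2.INTER_CUBIC))
E
```

```text
t: 13.1
position: [0.4581, 0.0788, 0.1751]
orientation: [-2.463, 1.948, 0.001]
wrist_force: [-0.1, 0.3, 0.6]
gripper_width: 0.0855
t: 13.6
position: [0.4594, 0.0772, 0.1749]
orientation: [-2.02, 2.405, 0.0]
wrist_force: [-0.0, -1.0, -0.3]
gripper_width: 0.0852
t 13.75 d [-0.0004  0.0003 -0.1488] rot [-0.0005  0.0003 -0.0012] deg 0.1 j [-0.07  0.16  1.81  0.    1.17  1.67] w 0.0854 F [-0.2  0.9  0.1]
1990 ((457.19879150390625, 76.49295043945312), (35.98918151855469, 34.40217208862305), 77.77716064453125)
198 ((457.6472473144531, 76.42993927001953), (44.03785705566406, 31.37156105041504), 79.03004455566406)
2487 ((457.2642517089844, 76.64479064941406), (43.996925354003906, 34.53791427612305), 78.29154205322266)
```

View pics/w9.png

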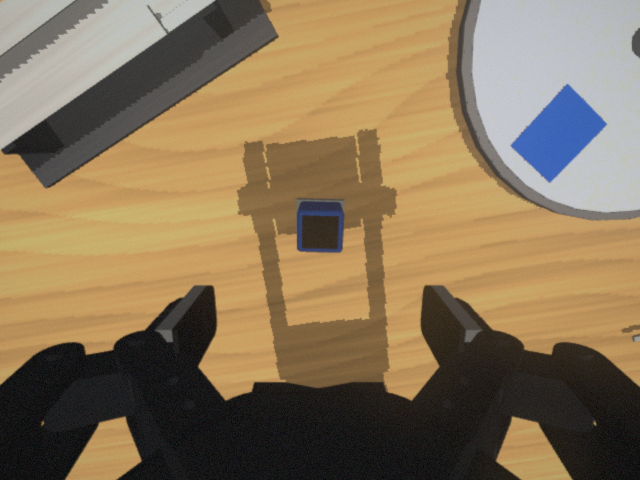

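View pics/c9c.png

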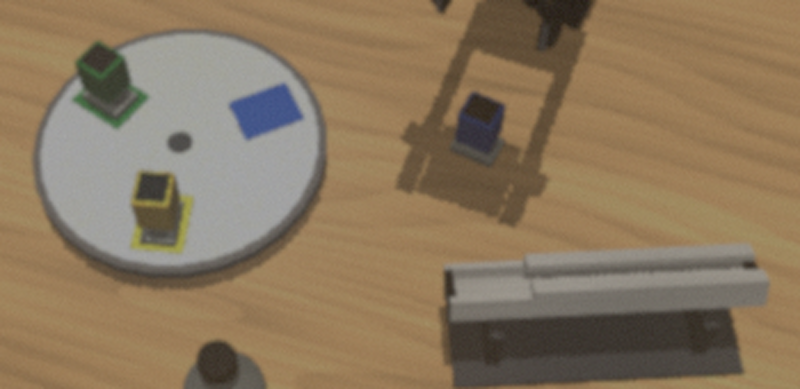

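```bash
python3 -m jog '[0,0,-0.04,0,0,-0.015,0, -0.001,0,-0.08,0,0,-0.015,0, -0.001,0,-0.11,0,0,-0.015,0, -0.001,0,-0.13,0,0,-0.015,0, -0.001,0,-0.143,0,0,-0.015,0, -0.001,0,-0.148,0,0,-0.015,0, -0.001,0,-0.148,0,0,-0.015,0]'; python3 - <<'E'
from h import *
f=snap('wrist','w10');delta(np.array([.458,.077,.026]),down(-101))
E
```

```text
t: 14.62
position: [0.4586, 0.0772, 0.027]
orientation: [-2.001, 2.421, 0.0]
wrist_force: [0.5, -0.3, -0.5]
gripper_width: 0.0854
t 14.68 d [-0.0009 -0.0002 -0.0013] rot [-0.0005  0.0011 -0.003 ] deg 0.2 j [-0.07  0.36  1.98  0.    0.8   1.69] w 0.0853 F [ 0.3 -0.3 -1.1]
```

View pics/w10.png

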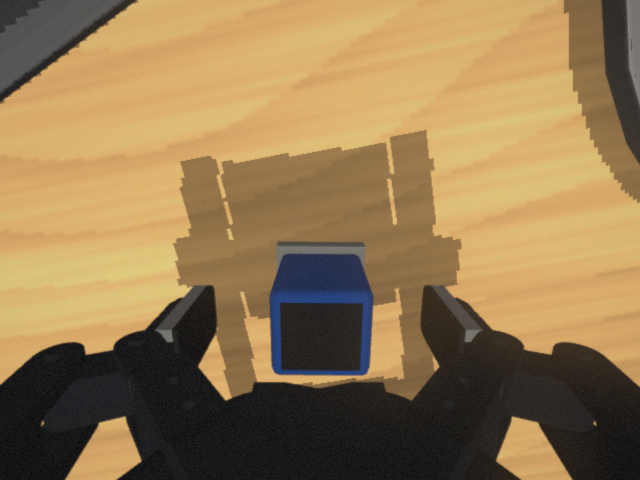

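```bash
python3 -m jog '[0.001,-0.0005,-0.0005,0,0,0,0, 0.001,-0.0005,-0.0005,0,0,0,0.5, 0.001,-0.0005,-0.0005,0,0,0,1, 0.001,-0.0005,-0.0005,0,0,0,1, 0.001,-0.0005,-0.0005,0,0,0,1, 0.001,-0.0005,-0.0005,0,0,0,1, 0.001,-0.0005,-0.0005,0,0,0,1]'; python3 -m jog '[0,0,0.01,0,0,0,1, 0,0,0.03,0,0,0,1, 0,0,0.06,0,0,0,1, 0,0,0.09,0,0,0,1, 0,0,0.12,0,0,0,1, 0,0,0.12,0,0,0,1]';python3 - <<'E'
from h import *
f=snap('wrist','w11');delta(np.array([.4975,-.1238,.056]),down(-48.3))
E
```

```text
t: 15.55
position: [0.4595, 0.0767, 0.0266]
orientation: [-2.001, 2.421, 0.0]
wrist_force: [-1.2, -0.7, 6.6]
gripper_width: 0.0348
t: 16.3
position: [0.4609, 0.0767, 0.1485]
orientation: [-1.999, 2.418, -0.005]
wrist_force: [0.1, 0.1, -1.9]
gripper_width: 0.0354
t 16.35 d [ 0.0377 -0.2006 -0.0909] rot [-0.0014  0.0018  0.9169] deg 52.5 j [-0.08  0.19  1.85  0.    1.1   1.68] w 0.0354 F [-1.6  0.2 -2. ]
```

View pics/w11.png

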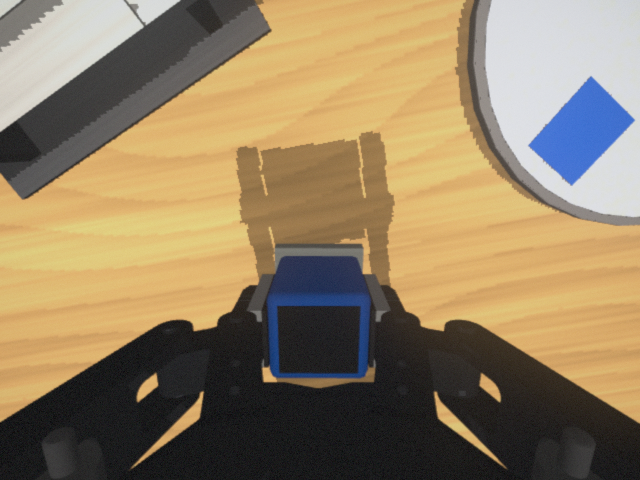

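```bash
python3 -m jog '[0.005,-0.02,0,0,0,0.1,1, 0.012,-0.055,0,0,0,0.25,1, 0.018,-0.09,0,0,0,0.40,1, 0.024,-0.125,0,0,0,0.56,1, 0.03,-0.16,0,0,0,0.72,1, 0.035,-0.185,-0.01,0,0.002,0.86,1, 0.037,-0.2,-0.03,0,0.002,0.917,1, 0.037,-0.2005,-0.055,0,0.002,0.917,1, 0.037,-0.2005,-0.072,0,0.002,0.917,1, 0.037,-0.2005,-0.08,0,0.002,0.917,1, 0.037,-0.2005,-0.08,0,0.002,0.917,1]'; python3 - <<'E'
from h import *
f=snap('wrist','w12');delta(np.array([.4975,-.1238,.056]),down(-48.3))
a=cv2.imread('pics/w12.png')[195:315,240:400]; cv2.imwrite('pics/w12c.png',cv2.resize(a,(800,600),interpolation=cv2.INTER_NEAREST))
E
```

```text
t: 17.73
position: [0.4955, -0.1233, 0.0652]
orientation: [2.866, -1.285, -0.007]
wrist_force: [0.4, 0.5, -1.2]
gripper_width: 0.035
t 17.77 d [ 0.0013 -0.0002 -0.01  ] rot [-0.0001 -0.0029 -0.0001] deg 0.2 j [-0.46  0.37  1.84 -0.    0.94  0.38] w 0.0353 F [-0.6  0.1 -1.4]
```

View pics/w12.png

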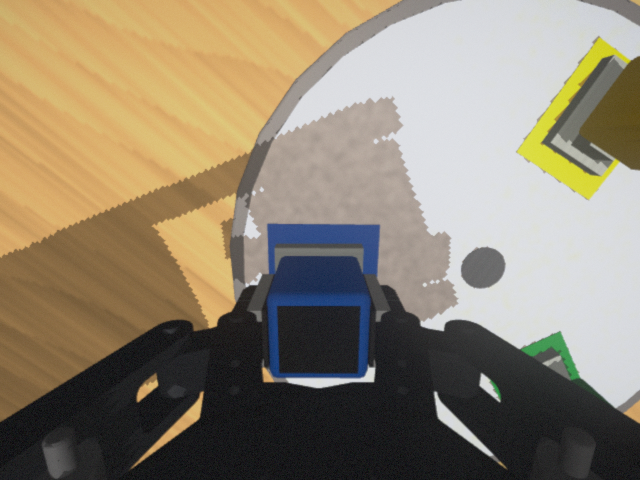

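View pics/w12c.png

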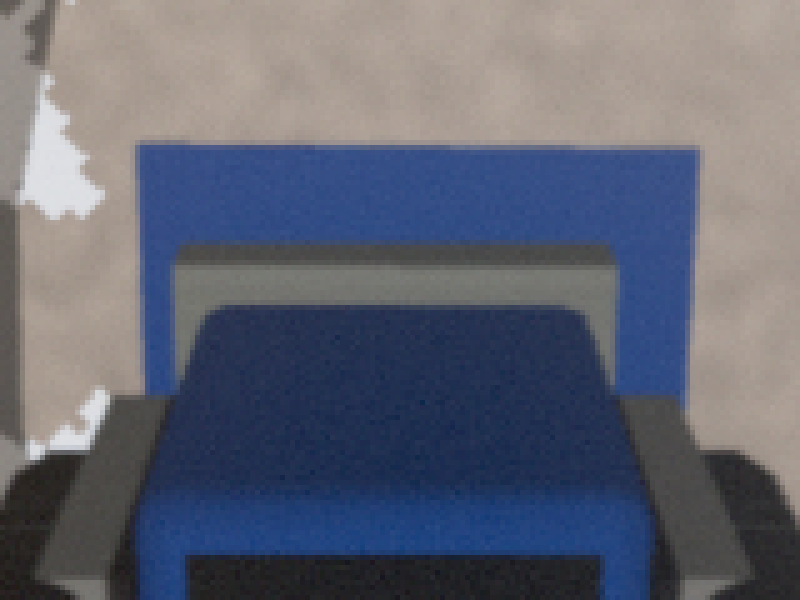

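```bash
python3 -m jog '[0.0015,-0.0015,-0.003,0,-0.002,0,1, 0.0015,-0.0015,-0.006,0,-0.002,0,1, 0.0015,-0.0015,-0.007,0,-0.002,0,1, 0.0015,-0.0015,-0.007,0,-0.002,0,1]';  python3 -m jog '[0,0,-0.0008,0,0,0,1, 0,0,-0.0008,0,0,0,1]'; python3 - <<'E'
from h import *
f=snap('wrist','w13');delta(np.array([.4975,-.1238,.056]),down(-48.3))
a=cv2.imread('pics/w13.png')[195:315,240:400]; cv2.imwrite('pics/w13c.png',cv2.resize(a,(800,600),interpolation=cv2.INTER_NEAREST))
E
```

```text
t: 18.27
position: [0.4979, -0.1253, 0.0594]
orientation: [2.866, -1.285, 0.0]
wrist_force: [0.4, 0.4, -1.4]
gripper_width: 0.0354
t: 18.52
position: [0.4979, -0.1253, 0.0585]
orientation: [2.866, -1.285, 0.0]
wrist_force: [-0.2, 0.5, -2.0]
gripper_width: 0.0358
t 18.57 d [-0.0004  0.0015 -0.0025] rot [ 0.0004 -0.0001 -0.0001] deg 0.0 j [-0.46  0.38  1.84 -0.    0.92  0.38] w 0.0355 F [ 0.5  0.3 -1.5]
```

View pics/w13c.png

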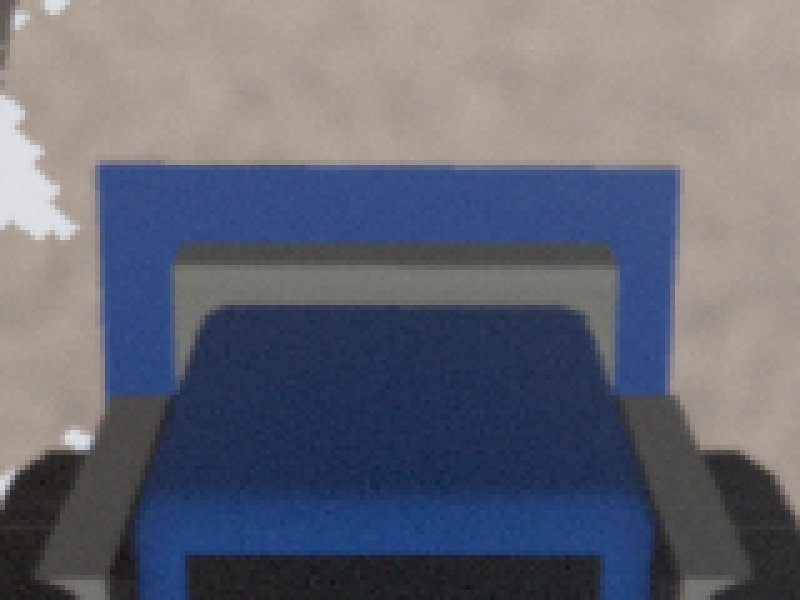

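```bash
python3 -m jog '[-0.0003,0.0003,-0.0008,0,0,0,1, -0.0003,0.0003,-0.0008,0,0,0,1]'; python3 -m jog '[0,0,-0.0008,0,0,0,1, 0,0,-0.0008,0,0,0,1]'; python3 -m jog '[0,0,-0.0005,0,0,0,1, 0,0,-0.0005,0,0,0,1]'
```

```text
t: 18.82
position: [0.4975, -0.1249, 0.0576]
orientation: [2.866, -1.285, -0.0]
wrist_force: [0.5, -0.1, -2.1]
gripper_width: 0.0352
t: 19.08
position: [0.4975, -0.125, 0.0568]
orientation: [2.866, -1.285, -0.0]
wrist_force: [-0.1, -0.4, -1.3]
gripper_width: 0.0353
t: 19.32
position: [0.4977, -0.125, 0.0566]
orientation: [2.866, -1.285, 0.001]
wrist_force: [-1.1, 0.4, 1.3]
gripper_width: 0.0354
```

Contact just started; one small step more, then release.

```bash
python3 -m jog '[0,0,-0.0004,0,0,0,1, 0,0,-0.0004,0,0,0,1]'; python3 -m jog '[0,0,0.0003,0,0,0,1, 0,0,0.0003,0,0,0,0.45, 0,0,0.0003,0,0,0,0.3, 0,0,0.0003,0,0,0,0.2, 0,0,0.0003,0,0,0,0.2]'; python3 - <<'E'
from h import *
f=snap('wrist','w14');delta(np.array([.4975,-.1238,.056]),down(-48.3))
E
```

```text
t: 19.58
position: [0.4977, -0.1249, 0.0566]
orientation: [2.866, -1.285, 0.001]
wrist_force: [-1.6, 1.1, 5.5]
gripper_width: 0.0356
t: 20.2
position: [0.4976, -0.125, 0.0562]
orientation: [2.866, -1.285, -0.0]
wrist_force: [-0.8, -0.1, 0.6]
gripper_width: 0.0686
t 20.25 d [-0.0001  0.0012 -0.0003] rot [ 0.0004 -0.0001 -0.    ] deg 0.0 j [-0.46  0.38  1.84 -0.    0.92  0.38] w 0.0683 F [ 0.2 -0.8  0.2]
```

View pics/w14.png

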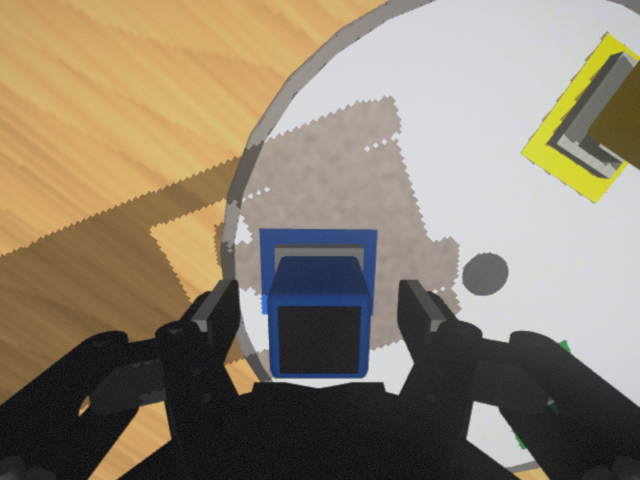

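Rise straight up and clear the table, then check.

```bash
python3 -m jog '[0,0,0.02,0,0,0,0.2, 0,0,0.05,0,0,0,0.1, 0,0,0.1,0,0,0,0, 0,0,0.15,0,0,0,0, -0.03,0.04,0.18,0,0,0,0, -0.06,0.1,0.19,0,0,0,0, -0.08,0.15,0.19,0,0,0,0, -0.09,0.2,0.19,0,0,0,0, -0.09,0.25,0.19,0,0,0,0, -0.09,0.25,0.19,0,0,0,0]'; python3 - <<'E'
from h import *
snap('scene','c15');snap('side','s15')
a=cv2.imread('pics/c15.png')[185:310,175:325]; cv2.imwrite('pics/c15c.png',cv2.resize(a,(720,600),interpolation=cv2.INTER_CUBIC))
a=cv2.imread('pics/s15.png')[150:260,270:420]; cv2.imwrite('pics/s15c.png',cv2.resize(a,(800,587),interpolation=cv2.INTER_CUBIC))
vv,uu=np.mgrid[0:480,0:640]
for n in ['scene0','c15','side0','s15']:
    f=load(n);W=P(f,uu,vv);hsv=cv2.cvtColor(f['pixels'],cv2.COLOR_RGB2HSV)
    for nm,c in [('y',(.6422,-.1717)),('b',(.4975,-.1238)),('g',(.528,-.273))]:
        m=(W[...,2]>.088)&(W[...,2]<.105)&(np.hypot(W[...,0]-c[0],W[...,1]-c[1])<.05)
        if m.sum()>20: print(n,nm,m.sum(),cv2.minAreaRect((W[m][:,:2]*1000).astype(np.float32)))
    m=(cv2.inRange(hsv,(40,60,30),(85,255,255))>0)&(W[...,2]>.024)&(W[...,2]<.036)&(np.hypot(W[...,0]-.528,W[...,1]+.273)<.05)
    print(n,'greenpatch',m.sum(),cv2.minAreaRect((W[m][:,:2]*1000).astype(np.float32)))
E
```

```text
t: 21.5
position: [0.4068, 0.1279, 0.2465]
orientation: [-2.87, 1.277, -0.0]
wrist_force: [0.3, -0.8, -0.7]
gripper_width: 0.085
scene0 g 230 ((529.2404174804688, -274.669677734375), (38.23373794555664, 34.09339904785156), 70.80290222167969)
scene0 greenpatch 106 ((528.14453125, -274.0209045410156), (57.960575103759766, 45.29139709472656), 73.33582305908203)
c15 y 288 ((645.3958740234375, -172.3804931640625), (38.42906188964844, 34.862300872802734), 10.881415367126465)
c15 b 242 ((498.8250427246094, -125.70399475097656), (37.724815368652344, 36.15747833251953), 41.357757568359375)
c15 g 241 ((529.0830078125, -273.87591552734375), (39.383544921875, 34.885597229003906), 71.54003143310547)
c15 greenpatch 110 ((527.54345703125, -275.04925537109375), (58.40452575683594, 46.79515838623047), 71.13904571533203)
side0 g 118 ((525.480712890625, -272.41497802734375), (39.34567642211914, 36.88466262817383), 76.06643676757812)
side0 greenpatch 81 ((528.3624267578125, -271.2171630859375), (57.86079025268555, 49.60482406616211), 73.53009796142578)
s15 y 129 ((641.9774169921875, -172.17242431640625), (35.65613555908203, 39.89165496826172), 12.83141803741455)
s15 g 38 ((512.5973510742188, -269.7751159667969), (34.65024185180664, 12.498574256896973), 71.70438385009766)
s15 greenpatch 16 ((504.1741638183594, -281.35009765625), (23.5966739654541, 6.622711181640625), 79.19223022460938)
```

View pics/c15c.png

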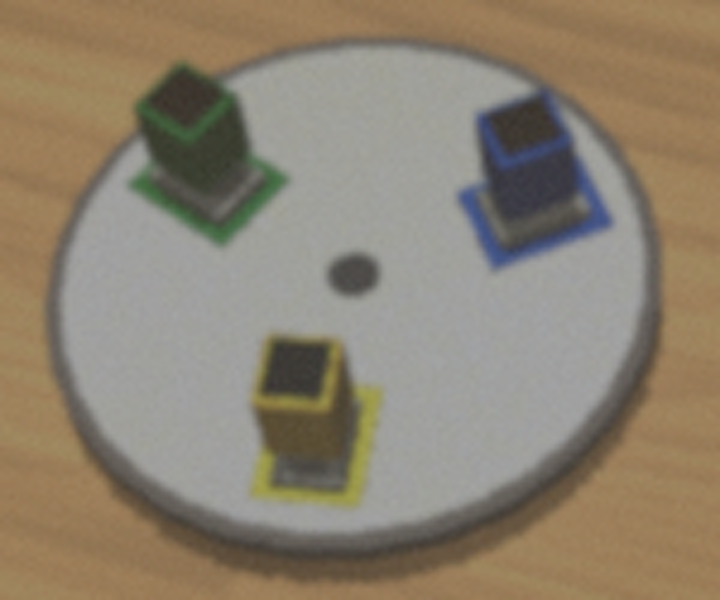

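View pics/s15c.png

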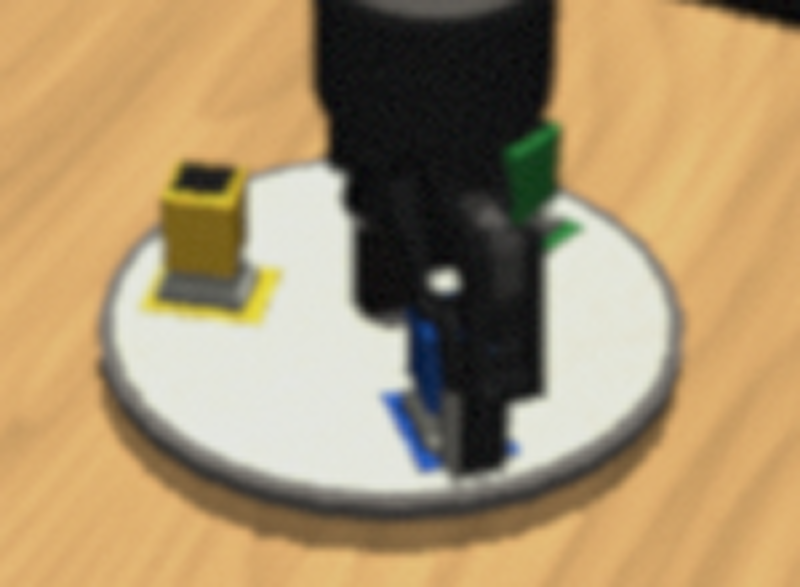

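View pics/c15.png

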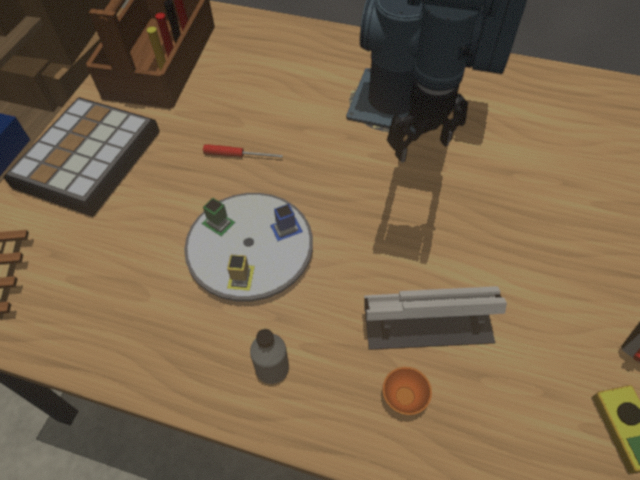

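```bash
python3 - <<'E'
from h import *
snap('scene','c16')
g=lambda n:cv2.cvtColor(cv2.imread(f'pics/{n}.png'),cv2.COLOR_BGR2GRAY)[195:240,195:245].astype(np.float32)
for a,b in [('scene0','c9'),('scene0','c15'),('c15','c16')]: print(a,b,cv2.phaseCorrelate(g(a),g(b)))
from workcell import close_job; close_job()
E
```

```text
scene0 c9 ((0.15208420343243745, 0.34790091114735233), 1.0370991049872504)
scene0 c15 ((0.17121770956253002, 0.39791507445075425), 1.0452300281524658)
c15 c16 ((-0.13117266080843848, 0.45372699997669486), 0.9997058957417806)
the job is handed in; nothing more can be done
```

The turntable is ready and the job is handed in, at about 21.6 s on the robot's clock. I slid the yellow block along the rail into the pocket, lifted it straight out and stood it on the yellow patch. I then stood the blue block from the bench on the blue patch. I set both down in steps of less than 1 mm once close to the platter. Contact forces were about 8 N for yellow and 5.5 N for blue.

**Placement:** the last pictures show both blocks upright inside their patches, with the long side of the foot along the long side of the patch. Just before set-down the wrist camera put them within about 1 mm of centre. The final scene camera reading of the yellow block was about 3 mm off. The side camera put it within 0.5 mm, and the patch leaves 8 mm of margin on each side.

**Platter and green block:** between the first and last scene pictures the green block moved less than 1 mm and turned less than 1 degree. The green patch reading changed by about 1 mm and 2 degrees, which I took as image noise. A picture comparison of that area showed a shift of about 0.4 pixels, but two pictures taken back to back differed by 0.45 pixels, so it can't show a turn that small either way. In the last side view the gripper hid the blue block and most of the green one, so only the scene camera confirms those two.

**Other objects:** the bowl, screwdriver and flask are where they were by eye. I did not measure them again at the end.

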